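Tip the tube rack down and park it at the block heater

TASK

The white tube rack has been left standing on its end: push it over so that it lies flat on the bench with its holes facing up. Then push it along the bench until its long side is flush against the front of the white block heater. Only push, and gently: do not pinch the rack or lift it off the bench, and leave the bottle, the jar and the beaker where they stand.

Things in the scene. Friction and masses are not known exactly. Their poses are not given: they have to be found in the camera images.
- rack: Loose white tube rack, solid block 180 x 90 x 60 mm, about 0.25 kg, starting upright on a 60 x 90 mm end. Origin: centre of that end. Own z: along the length, up at first. Own y: along the 90 mm width. Own x: out of the flat face with 18 dark round hole marks; it first looks to world +y within 0.3 rad, so the rack must fall to -y, after which x points up and -y to the heater.
- rack_center (a point): Centre of the rack block: 90 mm above the bench while it stands, 30 mm when it lies flat.
- rack_heel (a point): Middle of the bottom edge about which the rack tips (where its underside meets the end it stands on); stays on the bench unless the rack is lifted.
- rack_side_a (a point): Corner of the rack's underside on its long side towards the heater (own -y side), at the end that it first stands on.
- rack_side_b (a point): The other underside corner of the same long side, at the end that is first on top.
- heater_front (a point): Foot of the middle of the block heater's flat front, at bench height. Own x points into the heater (away from the robot, within about 0.1 rad), own y along the front, z up. The heater is fixed, 320 mm wide along its front, 180 mm deep and 85 mm high, white with an aluminium well block on top.
- reagent: Bystander: loose closed bottle, 60 mm across, 130 mm tall; origin at the centre of its underside.
- jar: Bystander: loose squat amber jar, 56 mm across, 75 mm tall; origin at the centre of its underside.
- beaker: Bystander: loose white beaker, 64 mm across, 85 mm tall; origin at the centre of its underside.
Things that resemble listed ones, but are neither listed nor needed, are in the scene too. What is shaped like the rack but brown or pink is not meant.

How it is judged:
By the outcome, as a careful person would: the job done as asked, in the order asked, and still so for the second after the job is handed in, with the robot touching nothing.
It also fails if it takes over 53 s, if anything falls off the work surface, if the arm or the gripper's body presses on something with over 40 N, if the wrist force passes 120 N, or if a joint passes its speed limit or range.

ROBOT

A 7-joint arm with a two-finger parallel gripper is mounted at the origin on the work surface. World frame = base frame: x ahead of the robot, y to its left, z up, the work surface at z = 0. Lengths are in mm, angles in rad, forces in N, time in s.
With the tool pointing down it reaches from about 425 to 950 mm from the base axis. Payload 4.7 kg.
Tool frame: the origin (TCP) lies midway between the tips of the shut fingers; the grasp point (between the pads) lies 19 mm behind it; z points along the fingers, y is the direction in which the jaws open and shut (so a half turn about z gives the same grasp; the last joint's range is limited). The gripper opens to 85 mm and grips with 20 to 120 N. Pads are 22 mm wide; open, the fingers measure 114 mm over their backs; the gripper's body (76 mm by 85 mm) begins 54 mm behind the grasp point. The pads swing forward as they close: fully open they stand 13 mm farther back than shut.
Start: joints at [-1.373, 0.469, -0.049, 1.532, 0.024, 1.141, -0.082], TCP at [151.737, 657.744, 207.035] pointing down, gripper open.
Joint ranges: [-2.59, 2.59], [-0.33, 1.99], [-1.39, 1.29], [0.1, 2.45], [-1.04, 4.18], [0.21, 1.99], [-2.66, 2.66]. Speed limits (rad/s): [2.57, 2.57, 3.14, 3.14, 3.14, 3.14, 3.14].

INTERFACE

Orientations are given as a rotation vector (axis times angle).
In Python, from workcell import read_state, viewer, env gives the robot as it stands. The module is installed in compiled form; this text tells all that it offers.
- The arm moves only by the tool send_rows, never from a script. Its argument "deltas" is a list of rows, each a list of 5 numbers: the shift along the tool's x, y, z in mm, then the turn about the tool's z in degrees, then the closure, from 0 (fully open) to 1 (shut). In form: [[dx, dy, dz, yaw, fingers], ...]. A call has exactly 10 rows; each row shifts and turns the pose as measured when the row begins, along the tool's axes as they then stand; what a row does not reach is not made up. A row lasts 1/8 s, in which the tool goes at most 62.5 mm and 10.7 degrees, less where a joint would pass 70% of its speed; a pose out of reach is approached as far as the arm can. A call is refused whole if a number of a shift passes 62.5 or a number of a turn 10.7, either way. A call with a gripper value outside its range is refused whole. The fingers move at their own pace and stop on an object; the grip force is fixed at half the most. Time passes only in rows, so rows that do not move let the fingers close, or fill a call up. It gives the time, the measured TCP pose, the force and the opening at its end, in the units of the state.
- read_state(): the state, without advancing time (a new reading comes with each control period).
- viewer.snapshot(name): name is "scene" or "top" or "wrist"; returns a dict with "color" (480x640x3 uint8, red, green, blue), "mtx" (3x3 intrinsics, pixels), "k1" (the pictures are not rectified: a ray, as slopes to the right and down, at radius r is drawn at 1 + k1 r^2 times it, then the intrinsics apply), "eye" and "orientation" of the camera in the world. Camera axes: x right, y up, looking along -z (the intrinsics and any distortion apply to the point x, -y, -z); pixel columns grow to the right and rows downward; lengths in mm; the calibration is good to about 2 mm. A picture is of the moment at which its call begins. There is no depth.
- env.close_job(): hands the job in, once; it reports no verdict.
The state is a dict: "clock": time; "joint_pos": joint angles; "qvel": joint speeds; "joint_torque": joint torques, N m; "tool_pos": TCP position; "eef_rot": TCP orientation; "force": force on the tool from outside, world axes, zero at the start; "wrist_torque": the same for the moment, N m; "width": finger opening in mm.
Only numpy, scipy, OpenCV 4.12 (cv2) and the standard library are available. Lean on these libraries where they do the work, as an engineer would, in place of code of your own. Each camera call takes 0.05 s, during which the arm holds its last target.

## Working session

There is one attempt and no reset: what is moved stays moved. The work goes in short steps, Python scripts to look and compute and a tool call to move; the robot and the scene stay as the last step left them, time stands still between calls to the robot, and variables do not carry over. Pictures are saved under pics/ and viewed, and the job is handed in when it is done.

Besides the shell and the picture viewer there is one more tool, called in YAML: its name, and indented under it one key for each argument. send_rows: Moves the arm, as the interface text tells. Its arguments: {"type":"object","properties":{"deltas":{"type":"array","items":{"type":"array","items":{"type":"number"}}}},"required":["deltas"]}

```bash
mkdir -p pics; cat > h.py <<'E'
import numpy as np,cv2
from scipy.spatial.transform import Rotation as R
from workcell import read_state, viewer, env
def snap(n,f):
    s=viewer.snapshot(n); cv2.imwrite('pics/'+f+'.png',s['color'][:,:,::-1]); return s
def Rm(s):
    o=np.array(s['orientation'],float)
    return o if o.shape==(3,3) else R.from_rotvec(o).as_matrix()
def ray(s,u,v):
    K=np.array(s['mtx']);p=np.array([(u-K[0,2])/K[0,0],(v-K[1,2])/K[1,1]]);q=p.copy()
    for _ in range(30): q=p/(1+s['k1']*(q@q))
    return np.array(s['eye']),Rm(s)@np.array([q[0],-q[1],-1])
def on(s,u,v,z):
    e,d=ray(s,u,v);return (e+d*(z-e[2])/d[2]).round(1)
E
python3 - <<'E'
from h import *
import pickle
for n in ["scene","top","wrist"]:
    s=snap(n,n+'0');pickle.dump(s,open(n+'0.pkl','wb'))
    print(n,s['mtx'],s['k1'],s['eye'],s['orientation'])
print(read_state())
E
```

```text
scene [[545.8952707    0.         322.49526757]
 [  0.         545.8952707  242.08741634]
 [  0.           0.           1.        ]] -0.08398642214108706 [1442.25789466  -60.95886116  981.71903036] [0.6539149  0.59001159 1.41358623]
top [[537.40338853   0.         318.74147562]
 [  0.         537.40338853 234.48339524]
 [  0.           0.           1.        ]] -0.13685601737903838 [ 380.75078405    1.41504303 1292.26135189] [ 0.13326684 -0.13412505 -1.57544128]
wrist [[408.12668057   0.         324.40240128]
 [  0.         408.12668057 242.60999284]
 [  0.           0.           1.        ]] 0.0032703029414091946 [ 82.62886001 672.91308146 372.43220803] [-0.24159097 -0.19148888  1.33492382]
{'clock': 0.15, 'joint_pos': array([-1.37288559,  0.46925438, -0.04858022,  1.53335782,  0.02410205,
        1.14100751, -0.08228796]), 'qvel': array([ 0.00073338, -0.0006451 ,  0.00095176, -0.0035464 ,  0.00169829,
        0.00064684,  0.00128583]), 'joint_torque': array([ 7.55422734e-04, -5.10766017e+01, -4.66662459e-02, -2.37978065e+01,
        1.07201468e-02,  5.30920966e-03,  1.71415852e-06]), 'tool_pos': array([151.67763507, 657.27292228, 206.22981981]), 'eef_rot': array([-3.55460089e-01, -3.12130512e+00,  2.25764889e-03]), 'force': array([ 0.17308712, -0.31946115, -0.49549288]), 'wrist_torque': array([-0.03070745,  0.04888022, -0.0526822 ]), 'width': 85.00007011089475}
```

View pics/scene0.png

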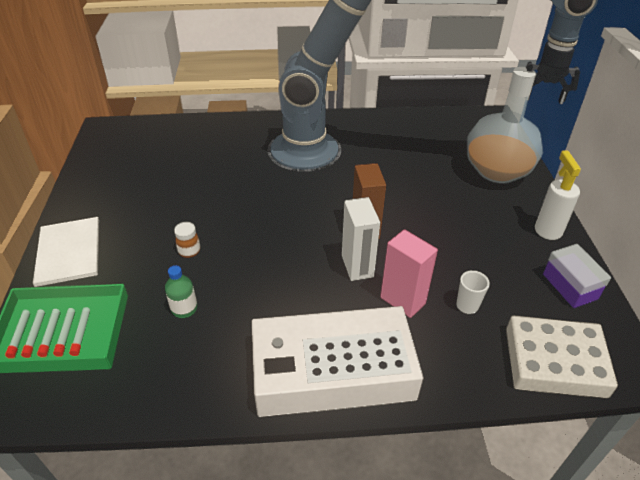

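View pics/top0.png

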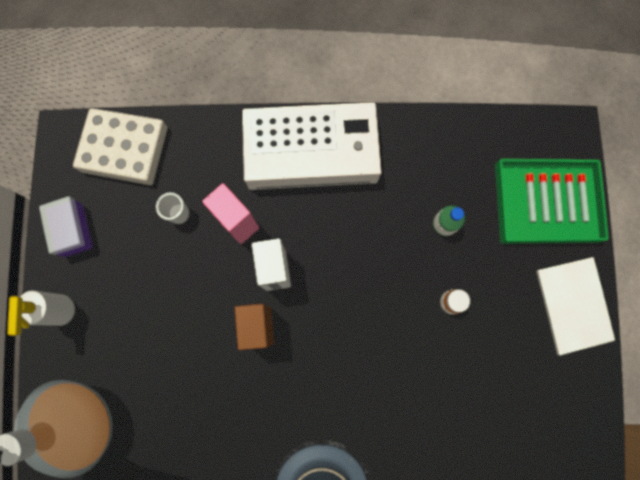

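View pics/wrist0.png

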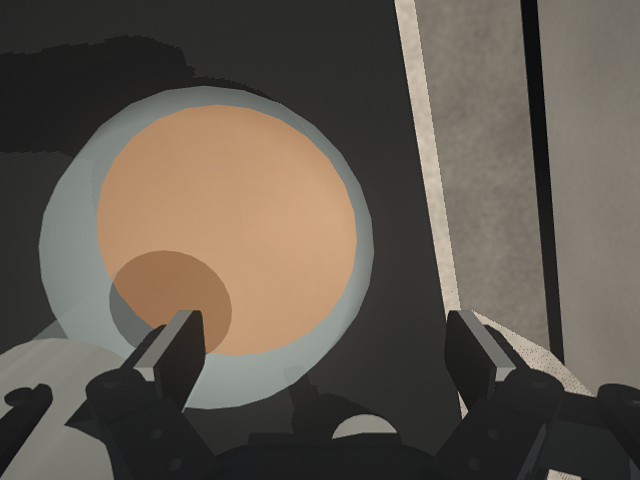

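```bash
cat >> h.py <<'E'
def proj(s,P):
    c=Rm(s).T@(np.array(P,float)-np.array(s['eye']));q=np.array([c[0],-c[1]])/-c[2]
    q=q*(1+s['k1']*(q@q));K=np.array(s['mtx']);return (K[0,0]*q[0]+K[0,2],K[1,1]*q[1]+K[1,2])
E
python3 - <<'E'
from h import *
import pickle
S={n:pickle.load(open(n+'0.pkl','rb')) for n in ["scene","top"]}
for P in ([0,0,0],[151,657,207],[151,657,0],[600,0,0],[600,300,0]): print(P,proj(S['scene'],P),proj(S['top'],P))
for n,b in (('scene',(230,150,520,420)),('top',(130,90,480,370))):
    x0,y0,x1,y1=b;c=cv2.imread(f'pics/{n}0.png')[y0:y1,x0:x1]
    f=min(800/(x1-x0),600/(y1-y0)); cv2.imwrite(f'pics/{n}0z.png',cv2.resize(c,None,fx=f,fy=f,interpolation=cv2.INTER_CUBIC));print(n,f)
E
```

```text
[0, 0, 0] (np.float64(304.12393673329206), np.float64(148.73093982155055)) (np.float64(320.8986998621708), np.float64(489.7324866776469))
[151, 657, 207] (np.float64(539.4230076769547), np.float64(111.61064001093922)) (np.float64(4.210040065319447), np.float64(434.6616113008632))
[151, 657, 0] (np.float64(520.9356952345261), np.float64(170.85560890812818)) (np.float64(50.32824791020988), np.float64(419.71534211447977))
[600, 0, 0] (np.float64(316.7700152962811), np.float64(293.1855702588915)) (np.float64(318.6388482126974), np.float64(235.55507888465877))
[600, 300, 0] (np.float64(441.17555817945964), np.float64(286.9351393800233)) (np.float64(196.49106194820865), np.float64(236.60927661706816))
scene 2.2222222222222223
top 2.142857142857143
```

View pics/scene0z.png

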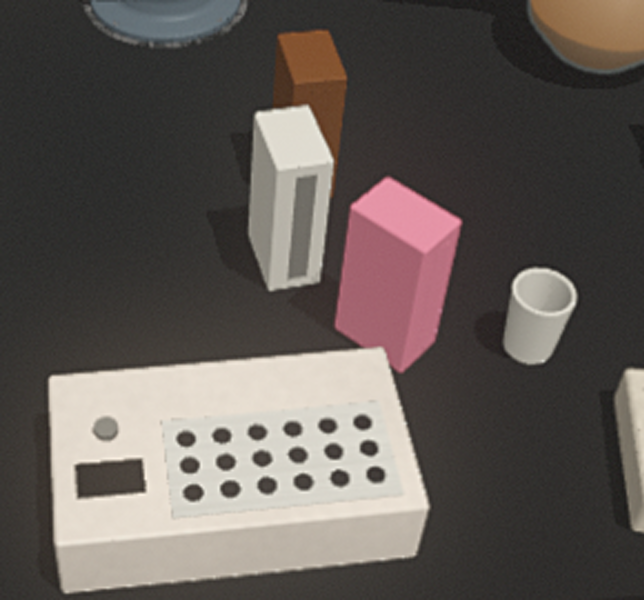

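View pics/top0z.png

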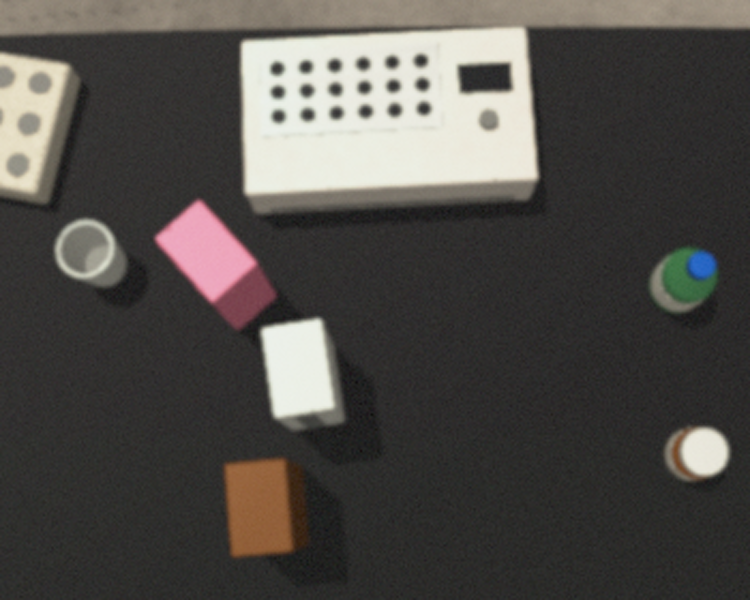

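```bash
python3 - <<'E'
from h import *
import pickle
S={n:pickle.load(open(n+'0.pkl','rb')) for n in ["scene","top"]}
t=lambda u,v:(130+u/2.142857,90+v/2.142857)
c=lambda u,v:(230+u/2.2222,150+v/2.2222)
T,C=S['top'],S['scene']
print('racktop T',[on(T,*t(*p),180) for p in((262,327),(322,319),(335,405),(275,417))])
print('racktop C',[on(C,*c(*p),180) for p in((255,115),(308,105),(332,160),(280,170))])
print('rackfoot C',[on(C,*c(*p),0) for p in((250,237),(270,290),(320,281))])
print('heat top T',[on(T,*t(*p),85) for p in((246,194),(537,180),(242,40),(526,28))])
print('heat foot T',[on(T,*t(*p),0) for p in((255,212),(533,197))])
print('heat top C',[on(C,*c(*p),85) for p in((50,377),(383,348),(58,545),(427,510))])
print('pink top T',[on(T,*t(*p),180) for p in((157,240),(200,200),(258,263),(213,304))])
print('pink foot C',[on(C,*c(*p),0) for p in((336,328),(400,371),(436,335))])
print('pink foot T',[on(T,*t(*p),0) for p in((238,329),(276,294))])
print('brown top T',[on(T,*t(*p),h) for h in (150,180) for p in((226,464),(287,460),(296,552),(232,556))])
print('brown top C',[on(C,*c(*p),h) for h in(150,180) for p in((278,35),(330,32),(345,77),(292,83))])
print('bottle',on(T,*t(702,265),130),on(C,182,312,0),'jar',on(T,*t(705,452),75),'beaker',on(T,*t(86,250),85))
E
```

```text
racktop T [array([555.7, 139.6, 180. ]), array([563.1,  80.8, 180. ]), array([478.7,  68. , 180. ]), array([467.4, 126.1, 180. ])]
racktop C [array([483.5,  71.3, 180. ]), array([470.5, 128.3, 180. ]), array([557.4, 140.5, 180. ]), array([569. ,  87.1, 180. ])]
rackfoot C [array([483.2,  72.9,   0. ]), array([565.1,  86.5,   0. ]), array([555.5, 142.9,   0. ])]
heat top T [array([717.1, 170.9,  85. ]), array([ 729.9, -145.7,   85. ]), array([896.2, 179.2,  85. ]), array([ 907.4, -139.3,   85. ])]
heat foot T [array([719., 172.,   0.]), array([ 734. , -150.8,    0. ])]
heat top C [array([ 736.4, -142.5,   85. ]), array([722.1, 173.2,  85. ]), array([ 913. , -133.4,   85. ]), array([900.9, 179.5,  85. ])]
pink top T [array([644.3, 246.1, 180. ]), array([685. , 203.8, 180. ]), array([619.8, 144.4, 180. ]), array([579. , 188.4, 180. ])]
pink foot C [array([623.5, 150.3,   0. ]), array([685.1, 207.5,   0. ]), array([640.2, 254.7,   0. ])]
pink foot T [array([581.9, 189.4,   0. ]), array([622. , 146.4,   0. ])]
brown top T [array([423.5, 177.8, 150. ]), array([427.2, 117.3, 150. ]), array([337.2, 108.1, 150. ]), array([333.4, 171. , 150. ]), array([422.3, 173.2, 180. ]), array([425.9, 114.2, 180. ]), array([338.4, 105.3, 180. ]), array([334.7, 166.6, 180. ])]
brown top C [array([304.8, 118. , 150. ]), array([302.2, 179.3, 150. ]), array([387.6, 183.4, 150. ]), array([395. , 122.9, 150. ]), array([345.8, 111.5, 180. ]), array([343.4, 170.7, 180. ]), array([425.6, 174.6, 180. ]), array([432.7, 116.3, 180. ])]
bottle [ 624.7 -310.2  130. ] [ 637.8 -312.3    0. ] jar [ 433.5 -318.1   75. ] beaker [656.7 344.9  85. ]
```

```bash
python3 - <<'E'
from h import *
import pickle
S={n:pickle.load(open(n+'0.pkl','rb')) for n in ["scene","top"]}
W=pickle.load(open('wrist0.pkl','rb'))
def tri(a,b):
    (e,d),(f,g)=a,b
    s=np.linalg.lstsq(np.c_[d,-g],f-e,rcond=None)[0];return ((e+d*s[0]+f+g*s[1])/2).round(0),np.linalg.norm(e+d*s[0]-f-g*s[1]).round(1)
T,C=S['top'],S['scene']
print(tri(ray(C,524,72),ray(T,12,450)), 'neck base',tri(ray(C,514,120),ray(T,40,437)))
print('belly',on(C,505,180,0),on(T,63,428,60))
for P in ([151,657,207],[151,657,0]):print(proj(W,P))
# arm pixels?
c=cv2.imread('pics/top0.png')[360:480,0:400];cv2.imwrite('pics/t1.png',cv2.resize(c,None,fx=2,fy=2))
c=cv2.imread('pics/scene0.png')[0:200,440:640];cv2.imwrite('pics/t2.png',cv2.resize(c,None,fx=3,fy=3))
E
```

```text
(array([149., 575., 325.]), np.float64(10.7)) neck base (array([145., 591., 177.]), np.float64(0.9))
belly [193.8 591.8   0. ] [144.  594.5  60. ]
(np.float64(324.23247745743873), np.float64(290.00707829426426))
(np.float64(324.45532736693036), np.float64(201.90895891622486))
```

View pics/t2.png

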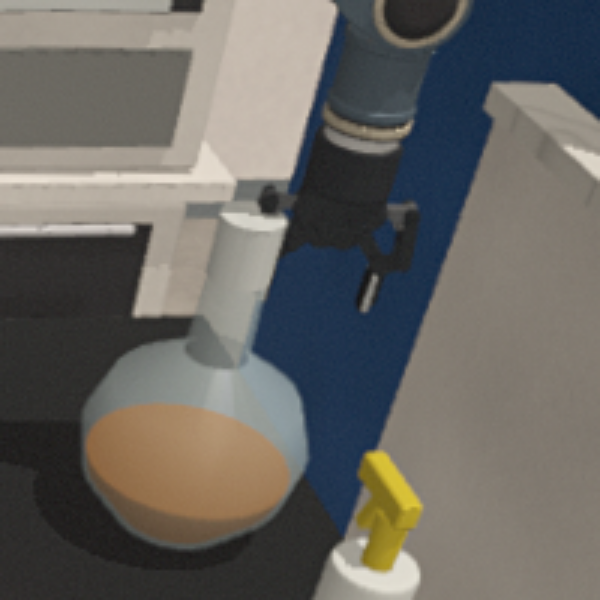

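View pics/t1.png

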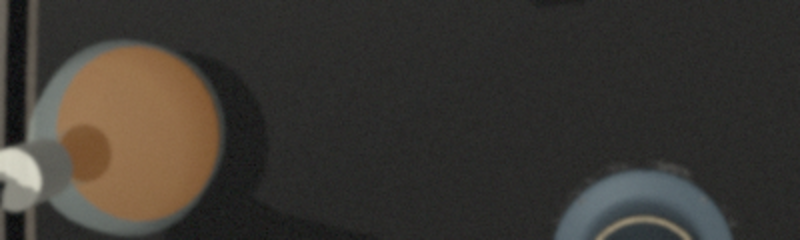

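send_rows:
  deltas:
    - [0, 6, -4, 0, 1]
    - [0, 6, -8, 0, 1]
    - [0, 0, -20, 0, 1]
    - [0, 0, -25, 0, 1]
    - [0, 0, -25, 0, 1]
    - [0, 0, -25, 0, 1]
    - [0, 0, -25, 0, 1]
    - [0, 0, -25, 0, 1]
    - [0, 0, -25, 0, 1]
    - [0, 0, -20, 0, 1]

```text
clock: 1.4
tool_pos: [155.2, 672.6, 417.1]
eef_rot: [-0.355, -3.121, 0.001]
force: [0.3, -1.6, -0.1]
width: -0.4
```

send_rows:
  deltas:
    - [-20, -18, 0, 0, 1]
    - [-40, -36, 0, 0, 1]
    - [-45, -40, 0, 0, 1]
    - [-45, -40, 0, 0, 1]
    - [-45, -40, 0, 0, 1]
    - [-45, -40, 0, 0, 1]
    - [-45, -40, 0, 0, 1]
    - [-45, -40, 0, 0, 1]
    - [-45, -40, 0, 0, 1]
    - [-30, -26, 0, 0, 1]

```text
clock: 2.65
tool_pos: [479.3, 224.2, 423.6]
eef_rot: [0.343, 3.117, 0.023]
force: [-0.1, 0.4, 0.2]
width: 0.4
```

```bash
cat > m.py <<'E'
from h import *
import sys
def need(P,az):
    st=read_state();M=R.from_rotvec(st['eef_rot']).as_matrix();a=np.degrees(np.arctan2(M[1,1],M[0,1]))
    d=M.T@(np.array(P,float)-st['tool_pos'])
    print('t',st['clock'],'pos',st['tool_pos'].round(1),'yaz',a.round(1),'yaw',-(az-a).round(1),'delta now',d.round(1),'f',st['force'].round(1))
    M2=R.from_euler('z',az-a,degrees=True).as_matrix()@M
    print('delta after yaw',(M2.T@(np.array(P,float)-st['tool_pos'])).round(1))
    return st
E
python3 -c "
from m import *
need([506,170,160],99.2);s=snap('wrist','w1')"
```

```text
t 2.65 pos [479.3 224.2 423.6] yaz 77.4 yaw -21.8 delta now [-36.7 -51.  263. ] f [-0.1  0.4  0.2]
delta after yaw [-16.6 -61.7 262.7]
```

View pics/w1.png

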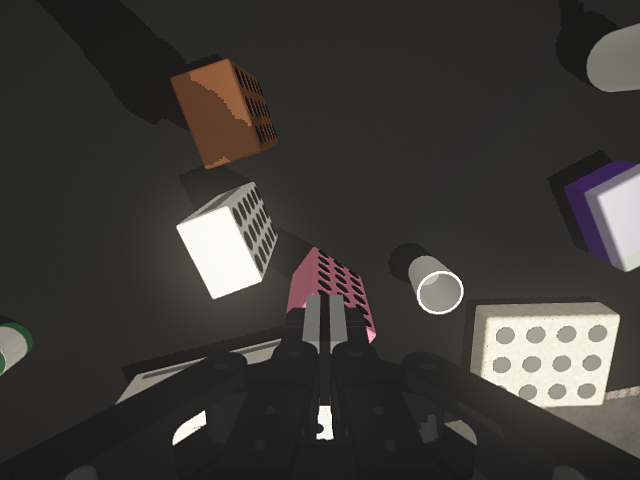

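send_rows:
  deltas:
    - [0, 0, 0, -7.3, 1]
    - [0, 0, 0, -7.3, 1]
    - [0, 0, 0, -7.2, 1]
    - [-6, -21, 20, 0, 1]
    - [-6, -21, 30, 0, 1]
    - [-5, -20, 40, 0, 1]
    - [0, 0, 45, 0, 1]
    - [0, 0, 40, 0, 1]
    - [0, 0, 20, 0, 1]
    - [0, 0, 0, 0, 1]

```text
clock: 3.95
tool_pos: [518.7, 163.9, 231.3]
eef_rot: [-0.255, 3.108, 0.024]
force: [-0.6, -0.5, 0.5]
width: 0.2
```

```bash
python3 -c "
from m import *
need([506,170,160],99.2)"
```

```text
t 3.95 pos [518.7 163.9 231.3] yaz 99.4 yaw 0.2 delta now [13.2  7.2 71.1] f [-0.6 -0.5  0.5]
delta after yaw [13.3  7.1 71.1]
```

send_rows:
  deltas:
    - [7, 4, 0, 0, 1]
    - [6, 4, 5, 0, 1]
    - [0, 0, 15, 0, 1]
    - [0, 0, 15, 0, 1]
    - [0, 0, 15, 0, 1]
    - [0, 0, 10, 0, 1]
    - [0, 0, 8, 0, 1]
    - [0, 0, 3, 0, 1]
    - [0, 0, 0, 0, 1]
    - [0, 0, 0, 0, 1]

```text
clock: 5.2
tool_pos: [507.7, 172.7, 158.6]
eef_rot: [-0.256, 3.102, 0.027]
force: [0.1, -0.0, -0.2]
width: 0.2
```

```bash
python3 -c "
from m import *
need([506,170,160],99.2);s=snap('scene','s2');c=cv2.imread('pics/s2.png')[130:330,230:500];cv2.imwrite('pics/s2z.png',cv2.resize(c,None,fx=2.9,fy=2.9))"
```

```text
t 5.2 pos [507.7 172.7 158.6] yaz 99.4 yaw 0.2 delta now [ 2.1 -2.4 -1.5] f [ 0.1 -0.  -0.2]
delta after yaw [ 2.1 -2.4 -1.5]
```

View pics/s2z.png

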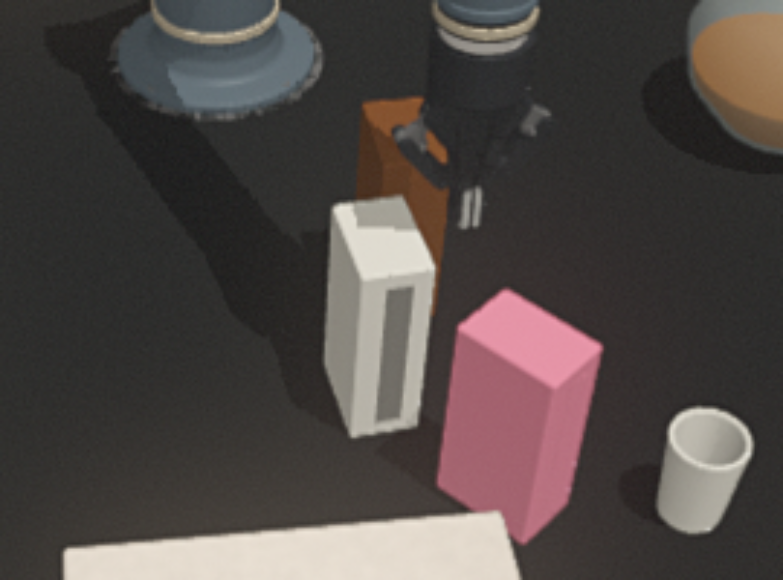

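send_rows:
  deltas:
    - [0, -7, 0, 0, 1]
    - [0, -7, 0, 0, 1]
    - [0, -5, 0, 0, 1]
    - [0, -4, 0, 0, 1]
    - [0, -4, 0, 0, 1]
    - [0, -4, 0, 0, 1]
    - [0, -4, 0, 0, 1]
    - [0, -4, 0, 0, 1]
    - [0, -4, 0, 0, 1]
    - [0, -4, 0, 0, 1]

```text
clock: 6.5
tool_pos: [516.4, 123.1, 158.7]
eef_rot: [-0.255, 3.101, 0.028]
force: [-0.4, -0.3, 0.3]
width: -0.1
```

```bash
python3 -c "
from m import *
need([506,170,160],99.2);s=snap('scene','s3');c=cv2.imread('pics/s3.png')[130:330,230:500];cv2.imwrite('pics/s3z.png',cv2.resize(c,None,fx=2.9,fy=2.9))"
```

```text
t 6.5 pos [516.4 123.1 158.7] yaz 99.4 yaw 0.2 delta now [ 2.5 48.  -0.7] f [-0.4 -0.3  0.3]
delta after yaw [ 2.7 48.  -0.7]
```

View pics/s3z.png

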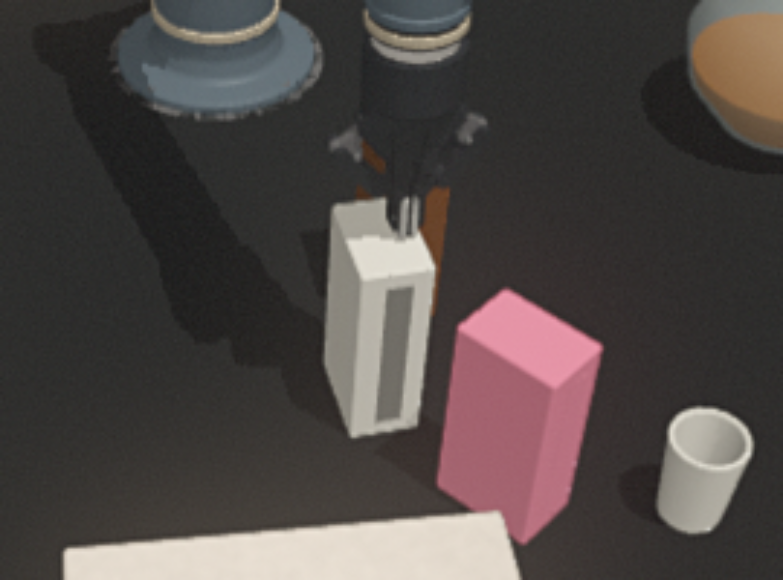

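```bash
python3 -c "
from m import *
import pickle
C=pickle.load(open('scene0.pkl','rb'))
for P in ([507.7,172.7,158.6],[516.4,123.1,158.7]):
  u=np.array(proj(C,P));print(u,(u-[230,130])*2.9)
s=snap('top','t3');c=cv2.imread('pics/t3.png')[180:380,180:400];cv2.imwrite('pics/t3z.png',cv2.resize(c,None,fx=3,fy=3))
print(on(C,230+400/2.9,130+238/2.9,180),on(C,230+469/2.9,130+228/2.9,180))
st=read_state();print(st['force'],st['joint_torque'],st['joint_pos'])
u=np.array(proj(s,[516.4,123.1,158.7]));print((u-[180,180])*3)
"
```

```text
[389.21869412 213.99130331] [461.73421296 243.5747796 ]
[368.41052519 217.29364907] [401.39052305 253.1515823 ]
[522.6 119.7 180. ] [513.9 175.4 180. ]
[ 0.03306472  0.30579052 -0.35549904] [-1.01200811e-02 -3.53651333e+01  2.21917368e+00 -2.07790178e+01
 -2.42494117e-02 -1.03799331e-01  3.27965012e-02] [-0.56041692  0.27160377  0.30603075  1.96783103 -0.11974095  0.88449953
  1.54229769]
[243.1201327  247.03016116]
```

View pics/t3z.png

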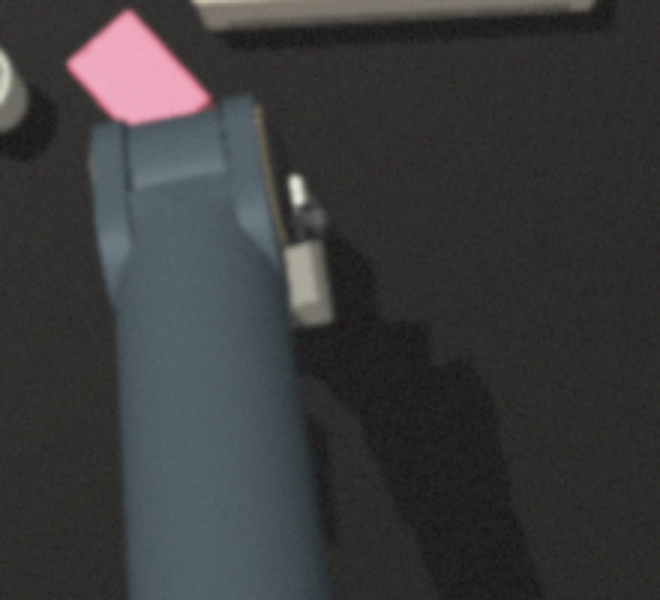

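```bash
python3 -c "
from m import *
s=snap('wrist','w3')
st=read_state();p=st['tool_pos'];M=R.from_rotvec(st['eef_rot']).as_matrix()
print(p,M.round(3),s['eye'],proj(s,p),proj(s,p-20*M[:,2]))
for q in ([565,84],[556,141],[469,127],[482,71]): print(proj(s,q+[180]))
"
```

```text
[516.37212416 123.07588371 158.69406805] [[-0.986 -0.163  0.029]
 [-0.163  0.986  0.02 ]
 [-0.032  0.015 -0.999]] [441.71447602 107.25314545 322.7228567 ] (np.float64(326.40635136169874), np.float64(290.7118425496897)) (np.float64(326.65967725115956), np.float64(310.81608128429775))
(np.float64(216.7241643232262), np.float64(403.2867802178873))
(np.float64(353.76403092186126), np.float64(402.6526742003689))
(np.float64(360.4374686352916), np.float64(197.5937653732721))
(np.float64(199.42037311516418), np.float64(208.25484117621954))
```

View pics/w3.png

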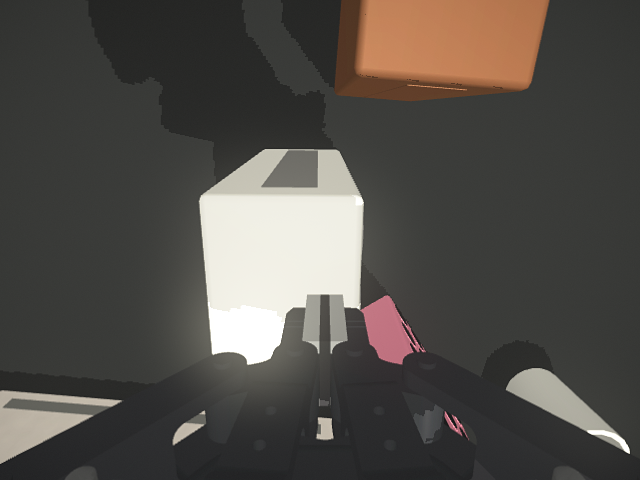

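```bash
python3 -c "
from m import *
import pickle
C=pickle.load(open('scene0.pkl','rb'));s=snap('wrist','w4')
def tri(a,b):
    (e,d),(f,g)=a,b
    q=np.linalg.lstsq(np.c_[d,-g],f-e,rcond=None)[0];return ((e+d*q[0]+f+g*q[1])/2).round(1),np.linalg.norm(e+d*q[0]-f-g*q[1]).round(1)
print(tri(ray(C,230+400/2.9,130+238/2.9),ray(s,325,294)))
# rack top far corners
I=cv2.imread('pics/s3.png');print(tri(ray(C,230+335/2.9,130+205/2.9),ray(s,200,197)))
c=cv2.imread('pics/s3.png')[180:260,330:410];cv2.imwrite('pics/s3y.png',cv2.resize(c,None,fx=7,fy=7,interpolation=cv2.INTER_NEAREST))
"
```

```text
(array([512.3, 121.8, 171. ]), np.float64(0.3))
(array([478.3,  72.4, 179.3]), np.float64(2.6))
```

View pics/s3y.png

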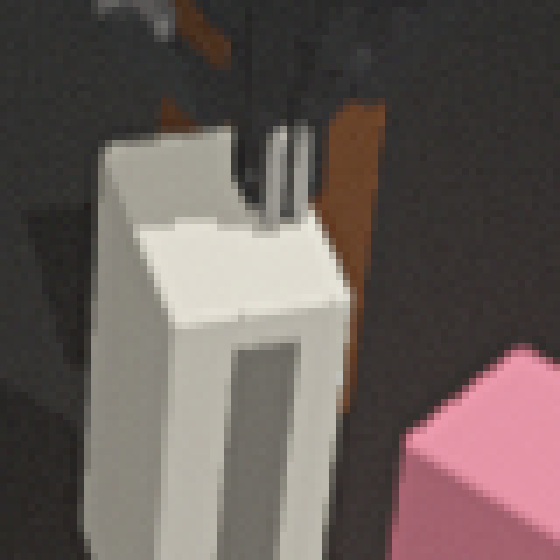

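send_rows:
  deltas:
    - [0, 0, -10, 0, 1]
    - [0, 12, -10, 0, 1]
    - [0, 18, 0, 0, 1]
    - [0, 18, 0, 0, 1]
    - [0, 0, 10, 0, 1]
    - [0, 0, 10, 0, 1]
    - [0, 0, 10, 0, 1]
    - [0, 0, 8, 0, 1]
    - [0, 0, 6, 0, 1]
    - [0, 0, 0, 0, 1]

```text
clock: 7.95
tool_pos: [509.4, 174.1, 136.0]
eef_rot: [-0.254, 3.099, 0.029]
force: [0.4, 0.0, -0.7]
width: 0.1
```

```bash
python3 -c "
from m import *
need([506,170,135],99.2)
C=snap('scene','s4');s=snap('wrist','w4');c=cv2.imread('pics/s4.png')[160:260,330:430];cv2.imwrite('pics/s4y.png',cv2.resize(c,None,fx=6,fy=6,interpolation=cv2.INTER_NEAREST))
"
```

```text
t 7.95 pos [509.4 174.1 136. ] yaz 99.4 yaw 0.2 delta now [ 4.  -3.5  0.8] f [ 0.4  0.  -0.7]
delta after yaw [ 4.  -3.5  0.8]
```

View pics/s4y.png

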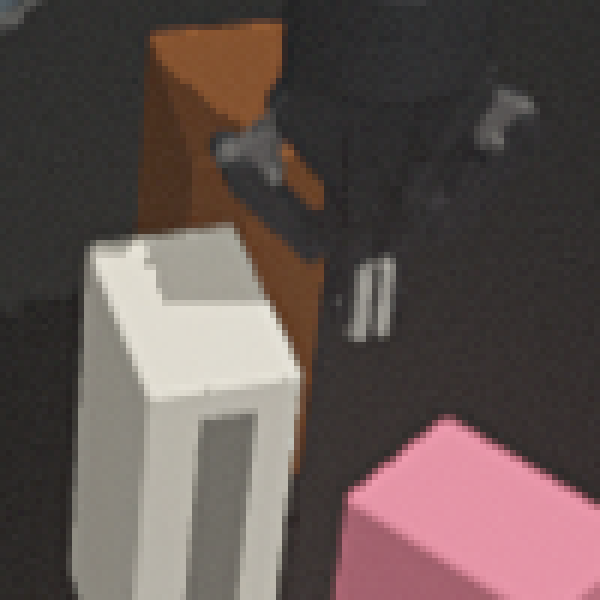

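View pics/w4.png

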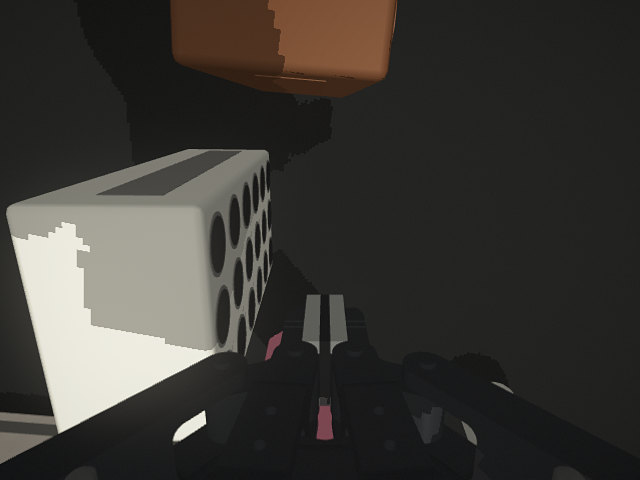

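send_rows:
  deltas:
    - [0, -9, 0, 0, 1]
    - [0, -8, 0, 0, 1]
    - [0, -6, 0, 0, 1]
    - [0, -4, 0, 0, 1]
    - [0, -4, 0, 0, 1]
    - [0, -4, 0, 0, 1]
    - [0, -4, 0, 0, 1]
    - [0, -4, 0, 0, 1]
    - [0, -4, 0, 0, 1]
    - [0, -4, 0, 0, 1]

```text
clock: 9.3
tool_pos: [519.4, 120.9, 136.9]
eef_rot: [-0.254, 3.095, 0.032]
force: [-0.7, 0.2, 0.7]
width: -0.4
```

```bash
python3 -c "
from m import *
need([506,170,135],99.2)
C=snap('scene','s5');c=cv2.imread('pics/s5.png')[130:330,230:500];cv2.imwrite('pics/s5y.png',cv2.resize(c,None,fx=2.9,fy=2.9))
"
```

```text
t 9.3 pos [519.4 120.9 136.9] yaz 99.4 yaw 0.2 delta now [ 5.3 50.6  2.6] f [-0.7  0.2  0.7]
delta after yaw [ 5.5 50.6  2.6]
```

View pics/s5y.png

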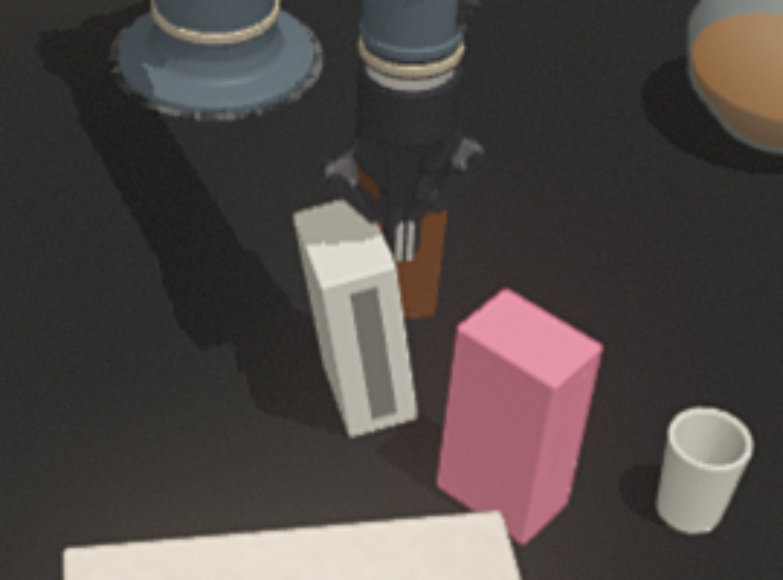

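send_rows:
  deltas:
    - [0, -3, 0, 0, 1]
    - [0, -3, 0, 0, 1]
    - [0, -3, 0, 0, 1]
    - [0, -3, 0, 0, 1]
    - [0, -3, 0, 0, 1]
    - [0, -3, 0, 0, 1]
    - [0, -3, 0, 0, 1]
    - [0, -3, 0, 0, 1]
    - [0, -3, 0, 0, 1]
    - [0, -3, 0, 0, 1]

```text
clock: 10.6
tool_pos: [524.7, 88.5, 136.3]
eef_rot: [-0.253, 3.095, 0.031]
force: [0.0, -1.2, -0.8]
width: 0.0
```

```bash
python3 -c "
from m import *
need([506,170,135],99.2)
C=snap('scene','s6');c=cv2.imread('pics/s6.png')[130:330,200:470];cv2.imwrite('pics/s6y.png',cv2.resize(c,None,fx=2.9,fy=2.9))
"
```

```text
t 10.6 pos [524.7  88.5 136.3] yaz 99.4 yaw 0.2 delta now [ 5.2 83.5  2.5] f [ 0.  -1.2 -0.8]
delta after yaw [ 5.5 83.4  2.5]
```

View pics/s6y.png

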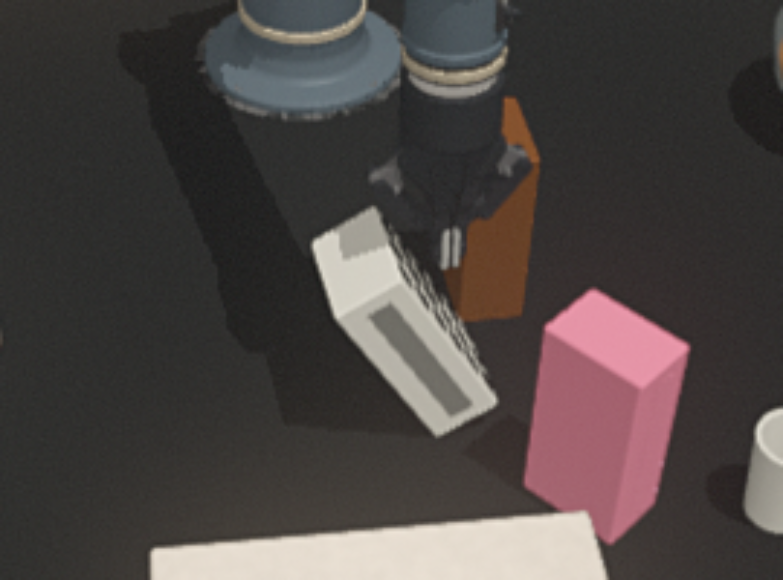

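send_rows:
  deltas:
    - [0, 0, -5, 0, 1]
    - [0, 0, -15, 0, 1]
    - [0, 0, -20, 0, 1]
    - [0, 0, -20, 0, 1]
    - [0, 0, -20, 0, 1]
    - [0, 0, -10, 0, 1]
    - [0, 0, 0, 0, 1]
    - [0, 0, 0, 0, 0.5]
    - [0, 0, 0, 0, 0]
    - [0, 0, 0, 0, 0]

```text
clock: 11.9
tool_pos: [521.3, 86.2, 232.4]
eef_rot: [-0.253, 3.094, 0.031]
force: [-0.6, -0.2, -0.3]
width: 54.2
```

```bash
python3 -c "
from m import *
import pickle
need([455,-10,220],92.4)
C=snap('scene','s7');c=cv2.imread('pics/s7.png')[130:430,200:540];cv2.imwrite('pics/s7y.png',cv2.resize(c,None,fx=2,fy=2))
C=snap('top','t7');c=cv2.imread('pics/t7.png')[90:370,180:480];cv2.imwrite('pics/t7y.png',cv2.resize(c,None,fx=2,fy=2))
"
```

```text
t 11.9 pos [521.3  86.2 232.4] yaz 99.4 yaw 7.0 delta now [ 81.4 -84.3   7.9] f [-0.6 -0.2 -0.3]
delta after yaw [ 70.6 -93.6   8.1]
```

View pics/s7y.png

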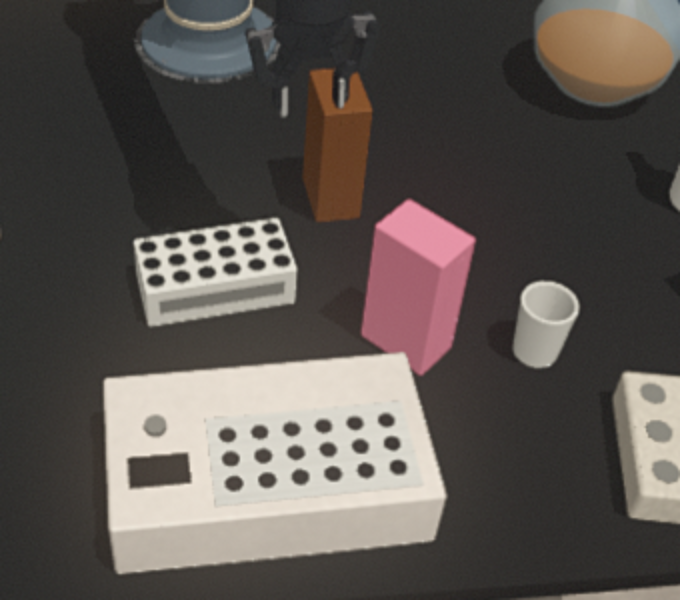

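View pics/t7y.png

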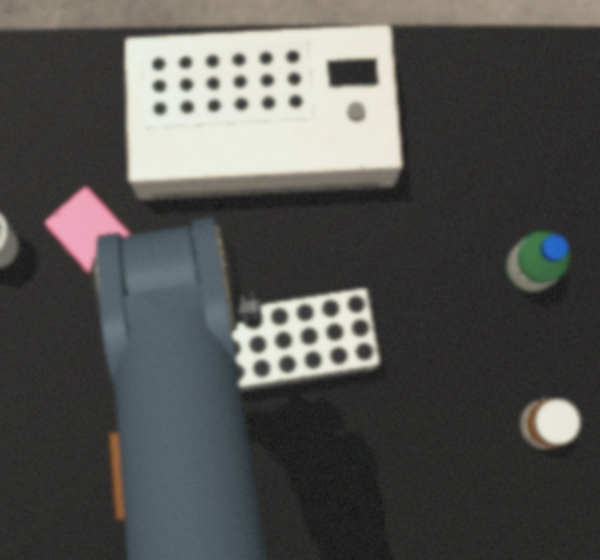

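```bash
python3 -c "
from m import *
import pickle
C=pickle.load(open('scene0.pkl','rb'));T=pickle.load(open('top0.pkl','rb'))
print([on(C,200+u/2,130+v/2,60) for u,v in((135,240),(281,219),(297,267),(143,293))])
print([on(C,200+u/2,130+v/2,0) for u,v in((149,325),(295,304))])
print([on(T,180+u/2,90+v/2,60) for u,v in((367,289),(378,362),(242,386))])
"
```

```text
[array([ 508.4, -112.4,   60. ]), array([482.9,  65.7,  60. ]), array([565.1,  76.5,  60. ]), array([ 595. , -103.5,   60. ])]
[array([591.6, -99.6,   0. ]), array([569.4,  76.3,   0. ])]
[array([ 591.4, -104.4,   60. ]), array([ 506. , -115.2,   60. ]), array([479.8,  41.5,  60. ])]
```

send_rows:
  deltas:
    - [0, 0, 0, 7, 0]
    - [20, -28, 0, 0, 0]
    - [30, -40, 0, 0, 0]
    - [25, -36, 0, 0, 0]
    - [0, 0, 30, 0, 0]
    - [0, 0, 40, 0, 0]
    - [0, 0, 40, 0, 0]
    - [0, 0, 30, 0, 0]
    - [0, 0, 10, 0, 0]
    - [0, 0, 0, 0, 0]

```text
clock: 13.25
tool_pos: [456.3, -20.3, 74.5]
eef_rot: [-0.057, 3.1, 0.035]
force: [-0.3, 0.3, 0.3]
width: 85.3
```

```bash
python3 -c "
from m import *
need([450,-22,15],92.4)
C=snap('scene','s8');c=cv2.imread('pics/s8.png')[130:330,200:470];cv2.imwrite('pics/s8y.png',cv2.resize(c,None,fx=2.9,fy=2.9))
"
```

```text
t 13.25 pos [456.3 -20.3  74.5] yaz 92.1 yaw -0.3 delta now [ 8.8 -2.7 59.1] f [-0.3  0.3  0.3]
delta after yaw [ 8.8 -2.7 59.1]
```

View pics/s8y.png

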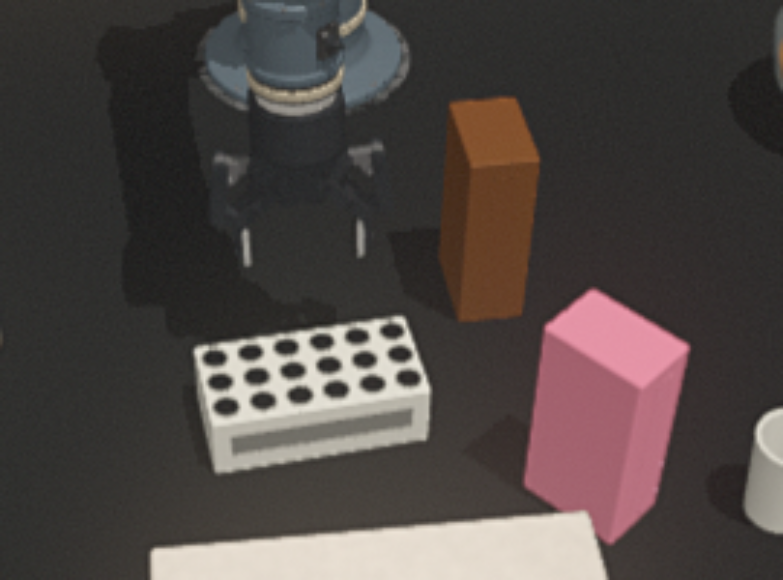

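send_rows:
  deltas:
    - [2, 0, 15, 0, 0]
    - [2, 0, 15, 0, 0]
    - [2, 0, 10, 0, 0]
    - [0, 0, 8, 0, 0]
    - [0, 0, 6, 0, 0]
    - [0, 0, 3, 0, 0]
    - [0, 0, 2, 0, 0]
    - [-4, 0, 0, 0, 0]
    - [-4, 0, 0, 0, 0]
    - [-4, 0, 0, 0, 0]

```text
clock: 14.55
tool_pos: [469.5, -18.2, 16.5]
eef_rot: [-0.058, 3.09, 0.037]
force: [-0.3, 1.4, -0.8]
width: 85.1
```

```bash
python3 -c "
from m import *
need([640,-22,15],92.4)
C=snap('scene','s9');c=cv2.imread('pics/s9.png')[130:330,200:470];cv2.imwrite('pics/s9y.png',cv2.resize(c,None,fx=2.9,fy=2.9))
"
```

```text
t 14.55 pos [469.5 -18.2  16.5] yaz 92.2 yaw -0.2 delta now [-169.9  -10.3    9.9] f [-0.3  1.4 -0.8]
delta after yaw [-169.9  -11.     9.9]
```

View pics/s9y.png

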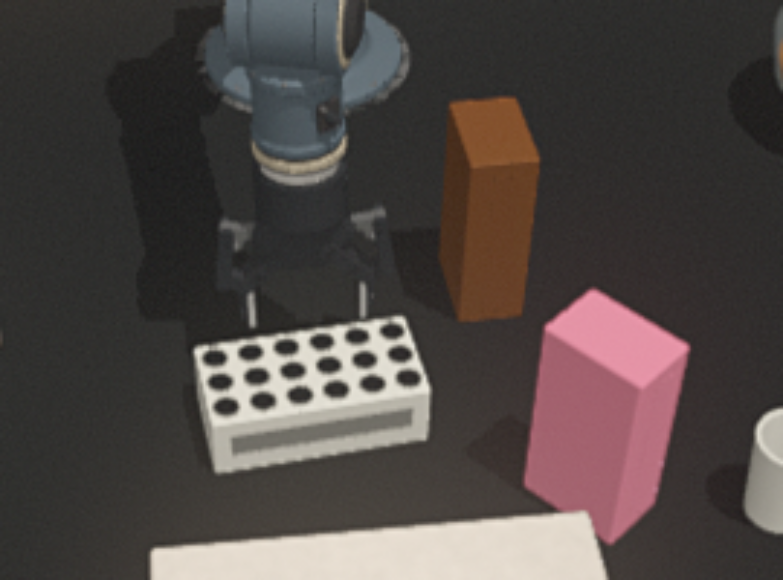

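send_rows:
  deltas:
    - [-4, 0, 0.4, 0, 0]
    - [-4, 0, 0.4, 0, 0]
    - [-5, 0, 0.4, 0, 0]
    - [-6, 0, 0.4, 0, 0]
    - [-7, 0, 0.5, 0, 0]
    - [-7, 0, 0.5, 0, 0]
    - [-7, 0, 0.5, 0, 0]
    - [-7, 0, 0.5, 0, 0]
    - [-7, 0, 0.5, 0, 0]
    - [-7, 0, 0.5, 0, 0]

```text
clock: 15.85
tool_pos: [534.1, -15.5, 14.6]
eef_rot: [-0.058, 3.092, 0.038]
force: [-1.8, -0.6, 1.0]
width: 85.5
```

```bash
python3 -c "
from m import *
need([626,-22,15],92.4)
C=snap('scene','s10');c=cv2.imread('pics/s10.png')[130:330,200:470];cv2.imwrite('pics/s10y.png',cv2.resize(c,None,fx=2.9,fy=2.9))
"
```

```text
t 15.85 pos [534.1 -15.5  14.6] yaz 92.2 yaw -0.2 delta now [-91.5 -10.    3.9] f [-1.8 -0.6  1. ]
delta after yaw [-91.5 -10.3   3.8]
```

View pics/s10y.png

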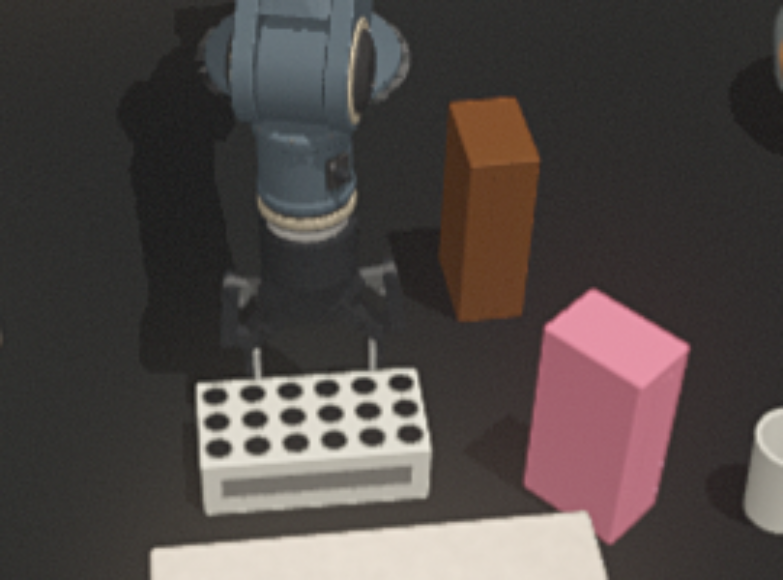

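Rack is flat, aligned and moving with both fingers; about 90 mm remain.

send_rows:
  deltas:
    - [-7, 0, 0.4, 0, 0]
    - [-7, 0, 0.4, 0, 0]
    - [-7, 0, 0.4, 0, 0]
    - [-7, 0, 0.4, 0, 0]
    - [-7, 0, 0.4, 0, 0]
    - [-7, 0, 0.4, 0, 0]
    - [-7, 0, 0.4, 0, 0]
    - [-7, 0, 0.4, 0, 0]
    - [-6, 0, 0.4, 0, 0]
    - [-5, 0, 0.4, 0, 0]

```text
clock: 17.15
tool_pos: [606.9, -12.7, 14.0]
eef_rot: [-0.058, 3.091, 0.037]
force: [-1.7, 0.6, 1.1]
width: 85.8
```

```bash
python3 -c "
from m import *
need([626,-22,15],92.4)
C=snap('scene','s11');c=cv2.imread('pics/s11.png')[180:380,200:470];cv2.imwrite('pics/s11y.png',cv2.resize(c,None,fx=2.9,fy=2.9))
"
```

```text
t 17.15 pos [606.9 -12.7  14. ] yaz 92.2 yaw -0.2 delta now [-18.7 -10.   -0.3] f [-1.7  0.6  1.1]
delta after yaw [-18.7 -10.1  -0.3]
```

View pics/s11y.png

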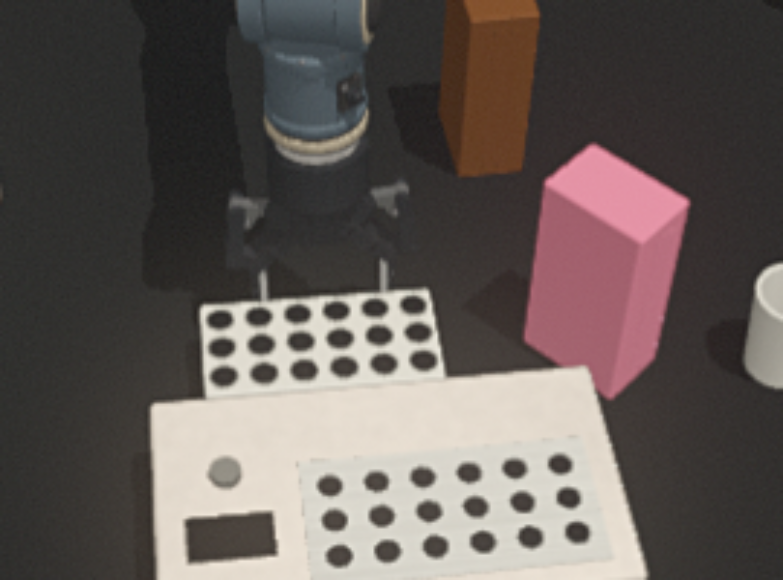

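send_rows:
  deltas:
    - [-3, 0, 0.2, 0, 0]
    - [-3, 0, 0.2, 0, 0]
    - [-2, 0, 0.1, 0, 0]
    - [-2, 0, 0.1, 0, 0]
    - [-2, 0, 0.1, 0, 0]
    - [-2, 0, 0.1, 0, 0]
    - [-2, 0, 0.1, 0, 0]
    - [-2, 0, 0.1, 0, 0]
    - [-2, 0, 0.1, 0, 0]
    - [-2, 0, 0.1, 0, 0]

```text
clock: 18.45
tool_pos: [626.6, -12.1, 13.2]
eef_rot: [-0.061, 3.099, 0.038]
force: [-6.4, -0.3, 4.7]
width: 85.3
```

```bash
python3 -c "
from m import *
need([626,-22,15],92.4)
C=snap('top','t12');c=cv2.imread('pics/t12.png')[130:280,220:420];cv2.imwrite('pics/t12y.png',cv2.resize(c,None,fx=4,fy=4))
"
```

```text
t 18.45 pos [626.6 -12.1  13.2] yaz 92.3 yaw -0.1 delta now [ 0.9 -9.9 -2.1] f [-6.4 -0.3  4.7]
delta after yaw [ 1.  -9.9 -2.1]
```

View pics/t12y.png

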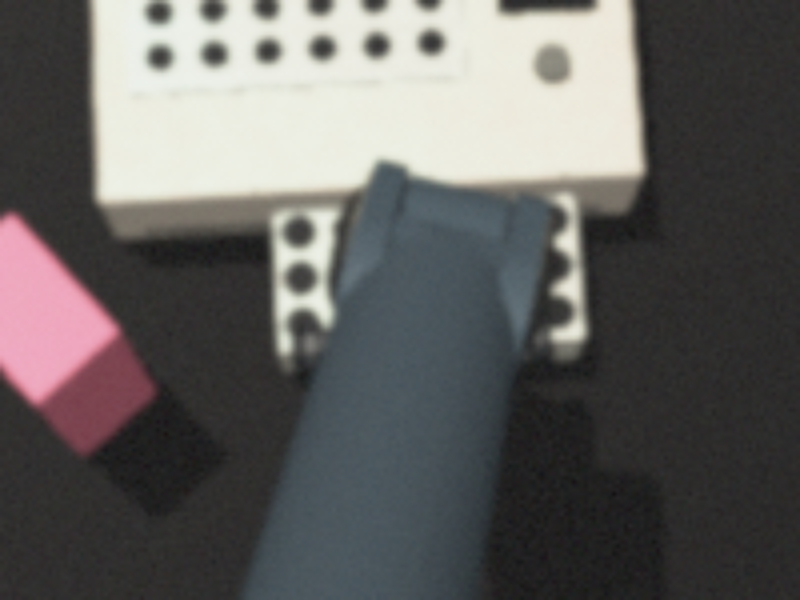

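send_rows:
  deltas:
    - [-2, 0, 0, 0, 0]
    - [-2, 0, 0, 0, 0]
    - [-2, 0, 0, 0, 0]
    - [-2, 0, 0, 0, 0]
    - [-2, 0, 0, 0, 0]
    - [-2, 0, 0, 0, 0]
    - [-2, 0, 0, 0, 0]
    - [-2, 0, 0, 0, 0]
    - [-2, 0, 0, 0, 0]
    - [-2, 0, 0, 0, 0]

```text
clock: 19.75
tool_pos: [624.8, -11.2, 10.2]
eef_rot: [0.071, -3.134, -0.046]
force: [-6.4, 0.1, 4.7]
width: 85.2
```

```bash
python3 -c "
from m import *
st=need([626,-22,15],92.4);print(st['wrist_torque'])
"
```

```text
t 19.75 pos [624.8 -11.2  10.2] yaz 92.6 yaw 0.2 delta now [ -0.7 -10.7  -5.1] f [-6.4  0.1  4.7]
delta after yaw [ -0.7 -10.6  -5.1]
[-0.02116184  1.22343219  0.05530683]
```

send_rows:
  deltas:
    - [3, 0, 0, 0, 0]
    - [6, 0, 0, 0, 0]
    - [12, 0, 0, 0, 0]
    - [15, 0, 0, 0, 0]
    - [10, 0, -10, 0, 0]
    - [0, 0, -30, 0, 0]
    - [0, 0, -40, 0, 0]
    - [0, 0, -40, 0, 0]
    - [0, 0, -40, 0, 0]
    - [0, 0, -20, 0, 0]

```text
clock: 21.0
tool_pos: [573.9, -19.4, 197.7]
eef_rot: [0.069, -3.137, -0.048]
force: [0.6, 0.5, -0.4]
width: 85.1
```

send_rows:
  deltas:
    - [0, 30, 0, 0, 0]
    - [0, 40, 0, 0, 0]
    - [0, 50, 0, 0, 0]
    - [0, 50, 0, 0, 0]
    - [0, 50, 0, 0, 0]
    - [0, 40, 0, 0, 0]
    - [0, 20, 0, 0, 0]
    - [0, 0, 0, 0, 0]
    - [0, 0, 0, 0, 0]
    - [0, 0, 0, 0, 0]

```text
clock: 22.25
tool_pos: [562.0, 259.2, 215.8]
eef_rot: [-0.049, 3.13, 0.05]
force: [-0.1, -0.6, -0.4]
width: 85.2
```

```bash
python3 -c "
from m import *
st=need([626,-22,15],92.4)
C=snap('top','t13');c=cv2.imread('pics/t13.png')[150:250,230:400];cv2.imwrite('pics/t13y.png',cv2.resize(c,None,fx=4.5,fy=4.5,interpolation=cv2.INTER_CUBIC))
C=snap('scene','s13');c=cv2.imread('pics/s13.png')[230:350,230:430];cv2.imwrite('pics/s13y.png',cv2.resize(c,None,fx=4,fy=4,interpolation=cv2.INTER_CUBIC))
"
```

```text
t 22.25 pos [562.  259.2 215.8] yaz 91.8 yaw -0.6 delta now [ -53.  -289.3  192.3] f [-0.1 -0.6 -0.4]
delta after yaw [ -50.1 -289.9  192.2]
```

View pics/t13y.png

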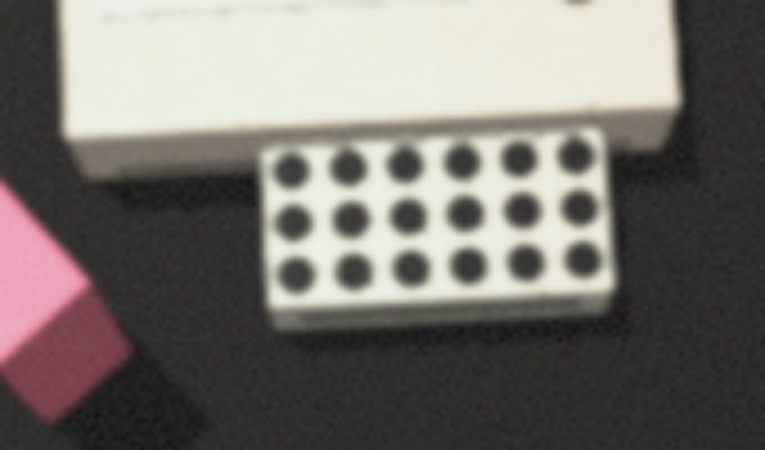

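View pics/s13.png

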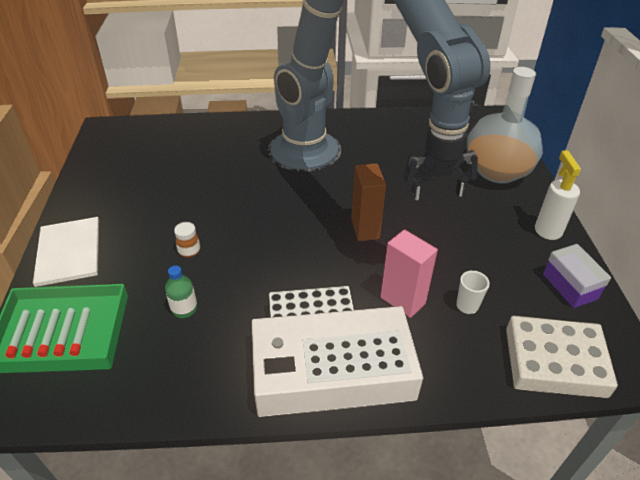

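View pics/s13y.png

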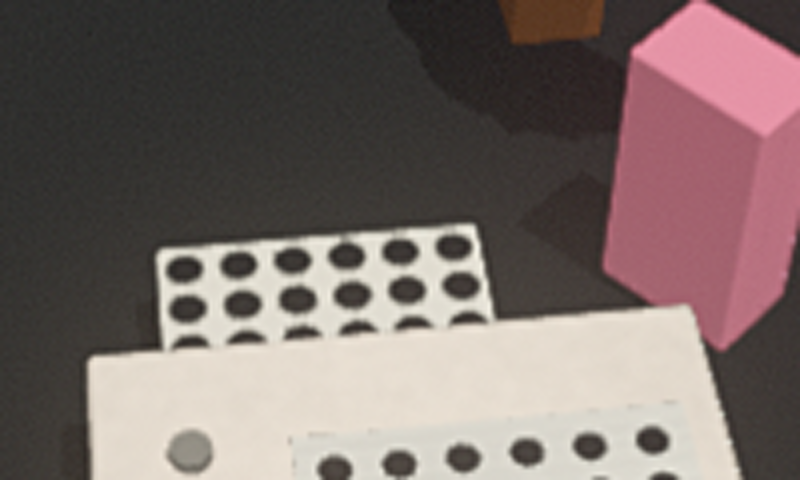

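```bash
python3 -c "
from m import *
import pickle
C=pickle.load(open('scene0.pkl','rb'));T=pickle.load(open('top0.pkl','rb'))
t=lambda u,v,z:on(T,230+u/4.5,150+v/4.5,z)
print('rack',[t(u,v,60) for u,v in ((262,151),(604,128),(612,290),(270,307))])
print('heater',[t(u,v,85) for u,v in ((65,138),(680,105))],[t(u,v,0) for u,v in ((90,180),(672,148))])
print('sc',[on(C,230+u/4,230+v/4,60) for u,v in((156,249),(474,224))])
# mark gradient lines: rack near edge & heater top front edge
g=cv2.cvtColor(cv2.imread('pics/t13.png'),cv2.COLOR_BGR2GRAY).astype(float)
g=cv2.GaussianBlur(g,(0,0),1)
def edge(us,v0,v1,sgn,z):
    P=[]
    for u in us:
        d=sgn*np.diff(g[v0:v1,u]);k=int(d.argmax());
        o=0
        if 0<k<len(d)-1: a,b,c=d[k-1:k+2];o=.5*(a-c)/(a-2*b+c)
        P.append(on(T,u,v0+k+.5+o,z))
    P=np.array(P);f=np.polyfit(P[:,1],P[:,0],1);r=P[:,0]-np.polyval(f,P[:,1]);m=abs(r)<2*r.std()+.3;f=np.polyfit(P[m,1],P[m,0],1);print('slope',f[0].round(4),'x at y=-20',np.polyval(f,-20).round(1),'sd',r[m].std().round(2))
edge(range(293,364,1),208,222,-1,60)
edge(range(293,364,1),175,186,1,60)
edge(list(range(250,285))+list(range(366,378)),168,187,-1,85)
"
```

```text
rack [array([715.4,  71. ,  60. ]), array([ 726.4, -109.4,   60. ]), array([ 639. , -111.4,   60. ]), array([631.5,  66.7,  60. ])]
heater [array([716.7, 171.7,  85. ]), array([ 731.5, -147. ,   85. ])] [array([716.2, 169.4,   0. ]), array([ 731.6, -152.2,   -0. ])]
sc [array([ 642.1, -109.4,   60. ]), array([634.8,  68.9,  60. ])]
slope -0.0433 x at y=-20 634.9 sd 0.23
slope -0.0463 x at y=-20 723.7 sd 0.88
slope -0.0456 x at y=-20 726.0 sd 0.14
```

```bash
python3 -c "
from m import *
a=cv2.imread('pics/scene0.png').astype(int);b=cv2.imread('pics/s13.png').astype(int)
for n,(x0,y0,x1,y1) in dict(bottle=(160,260,200,322),jar=(168,218,205,262),beaker=(450,262,495,318),pink=(380,255,440,320)).items(): print(n,abs(a-b)[y0:y1,x0:x1].mean().round(2))
env.close_job()"
```

```text
bottle 1.55
jar 1.47
beaker 1.43
pink 1.37
the job is handed in; nothing more can be done
```

The rack now lies flat with its holes facing up and its long side against the heater front, and I handed the job in at about 22 s. I only pushed it: shut fingers tipped it over towards -y, then the open fingers pushed its long side along the bench.

**Last checks**
- **Angle:** the rack's long side is within about 0.002–0.003 rad of the heater front, which is under 0.5 mm over its length.
- **Gap:** the rack's near edge implies a gap of about 1 mm, which is within the 2 mm calibration. A less sharp reading of the far edge gave 2.3 mm. The push stalled against the heater at about 6 N, up from under 2 N while sliding, so I take it to be touching.
- **Bystanders:** the bottle, jar and beaker look the same in the scene picture as at the start, apart from image noise. The robot stood clear of everything at hand-in.

**What disagreed:** on the first tipping pass the fingertips passed over the rack's top without touching it, with no force and no movement of the rack. In the pictures the tips were about 15 mm above the reported TCP. I backed off, lowered the tool about 25 mm and pushed again, which worked. I did not find the cause of that offset.

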